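Clamp the lunch steamer and switch it on

TASK

Take the red hammer off the steamer's lid and lay it flat in the wooden tray without dropping it. Then swing the wire bail with the red sleeve forward over the lid until it snaps down at the front, and after that push the black knob in, turn it anticlockwise past its safety stop all the way to full, and let it spring back out. Do not knock over or shove the other things on the counter.

Things in the scene. Friction and masses are not known exactly. Their poses are not given: they have to be found in the camera images.
- steamer: Fixed lunch steamer, 200 x 350 x 150 mm high. Origin on the counter; x away from its front, y to its left. Tank: x -63 to 63, y 27 to 173, flat lid top z 150; catch block on its front to x -105, top z 117; thin spring strut on its left. Console: wedge, x -85 to 115, y -170 to 15; its panel slopes at 30 degrees, rising towards +x through (25, -85, 85), the knob's axis, to z 131 at x 105.
- hammer: Loose red plastic hammer, 187 mm long, 0.13 to 0.25 kg, lying flat on the steamer's lid and blocking the bail. Origin at its underside below its centre of mass; x along the handle towards the head. Head: 34 x 60 (along y) x 34 mm high, centred at x 45. Handle: x -125 to 28, 26 wide, 26 mm high, underside level with the head's (a thin black sleeve on its end is 27.5 wide).
- hammer_grip (a point): Point on the hammer's handle at x -20 mm, 13 mm above its underside: a good place to grip across the 26 mm handle.
- tray: Fixed open wooden tray, left or right of the steamer, outside 250 (its x) x 140 (its y) x 35 mm high, walls and floor about 6 mm. Origin under its centre.
- bail (a joint): Angle (rad) of the steamer's wire bail about a level axis along the steamer's y through bail_pivot: 0 upright, negative leaning back (+x of the steamer; starts there, about -0.75 to -0.6), positive to the front, 1.2 clamped at the front stop. Over-centre spring: it resists (up to about 0.3 N m, 4 N at the bar) until upright (0), then pulls the bail on to 1.2 by itself.
- bail_bar (a point): Middle of the bail's crossbar, which runs along the steamer's y: red sleeve 14 mm thick, 100 mm long, 105 mm from the pivot axis; bare 6 mm wire to its ends, 80 mm either side, and down the two sides to the pivots.
- bail_pivot (a point): Middle of the bail's hinge axis, in the tank, 90 mm above the counter. The bar is at pivot + 105 mm times (-sin(bail) along the steamer's x, cos(bail) up).
- knob (a joint): Turn of the black knob (rad) about its axis: 0 off, grows anticlockwise as seen facing the panel, ends at 1.4 = full. Unless the knob is pushed in, a red lug on its rim meets a steel safety stop at about 0.3.
- press (a joint): How far the knob is pushed in along its axis (m): 0 out, 0.010 fully in; spring, 3.6 N to start and about 10 N fully in. More than about 0.007 lets it turn past the stop; once past, the knob springs out again when let go.
- knob_bar (a point): Centre of the knob's grip bar, which is 66 long, 18 wide, 28 mm high. The point's z is the knob's axis pointing out of the panel (30 degrees from vertical, towards the steamer's -x), its x runs along the bar, it turns and moves with the knob. Bar: z -14 to 14 of this point; below it a round skirt 64 mm wide, 12 mm thick, whose top is 14 mm below this point; panel 38 mm below it when the knob is out.
- tiffin: Bystander: lidded steel tiffin box 154 x 104 x 67 mm, origin under its centre; in the place left or right of the steamer where the tray is not.
- torch: Bystander: blue aluminium torch lying in front of the tank, 150 mm long along its x, 37 mm thick, origin under its middle.
- pliers: Bystander: needle-nose pliers with yellow grips lying in front of the console, 180 mm long along x, 50 wide, 16 mm high, origin under its middle.
- tumbler: Bystander: steel tumbler 72 mm wide, 105 mm high, upright behind the console, origin under its centre.
- jar: Bystander: amber jar 80 mm wide, 110 mm high, upright behind right, origin under its centre.
- oil: Bystander: green bottle 64 mm wide, 190 mm high, upright behind left, origin under its centre.
Mind the look-alikes: they are no part of the job. What is meant by the hammer is not grey, and is the smaller of those in its own colour.

How it is judged:
By the outcome, as a careful person would: the job done as asked, in the order asked, and still so for the second after the job is handed in, with the robot touching nothing.
It also fails if it takes over 70 s, if anything falls off the work surface, if the arm or the gripper's body presses on something with over 40 N, if the wrist force passes 120 N, or if a joint passes its speed limit or range.

ROBOT

A 7-joint arm with a two-finger parallel gripper is mounted at the origin on the work surface. World frame = base frame: x ahead of the robot, y to its left, z up, the work surface at z = 0. Lengths are in mm, angles in rad, forces in N, time in s.
With the tool pointing down it reaches from about 425 to 800 mm from the base axis. Payload 8.3 kg.
Tool frame: the origin (TCP) lies on the centre line of the jaws, within the pads' length; the fingertips stand 22 mm ahead of it and the grasp point (between the pads) lies 3 mm ahead of it; z points along the fingers, y is the line along which they close (so a half turn about z gives the same grasp; the last joint's range is limited). The gripper opens to 85 mm and grips with 20 to 120 N. Pads are 22 mm wide; open, the fingers measure 114 mm over their backs; the gripper's body (76 mm by 85 mm) begins 54 mm behind the grasp point. The pads swing forward as they close: fully open they stand 13 mm farther back than shut.
Start: joints at [-1.375, 0.383, 0.016, 1.37, -0.006, 1.388, -0.046], TCP at [159.9, 604.183, 253.279] pointing down, gripper open.
Joint ranges: [-2.95, 2.95], [-0.25, 2.06], [-1.52, 1.56], [0.18, 2.33], [-1.44, 4.58], [0.02, 2.06], [-3.01, 3.01]. Speed limits (rad/s): [2.39, 2.39, 3.01, 3.01, 3.14, 3.14, 3.14].

INTERFACE

Orientations are given as a unit quaternion [w, x, y, z].
In Python, from cell import * gives the robot as it stands.
- The arm moves only by the shell command python3 -m handwheel 'ROWS' [FORCE]. ROWS is JSON, a list that holds one entry, the list of rows, each a list of 7 numbers: the turn, a rotation vector about the tool's x, y, z in degrees, then the shift along the tool's x, y, z in mm, then the opening, from 0 (shut) to 1 (fully open). In form: [[[rx, ry, rz, x, y, z, grip], ...]]. A call has 1 to 8 rows; each row is the pose to reach, as a shift and turn from the pose commanded when the call began, along the tool's axes at that moment; what a row does not reach only later rows make up. A row lasts 1/8 s, in which the tool goes at most 62.5 mm and 10.7 degrees, less where a joint would pass 70% of its speed; a pose out of reach is approached as far as the arm can. A call with a gripper value outside its range is refused whole. The fingers move at their own pace and stop on an object; FORCE is the grip in N (left out, the last holds). Time passes only in rows, so rows that repeat a pose let the fingers close. It gives the time, the measured TCP pose, the force, the opening and the grip force at its end, in the units of the state.
- get_state(): the state, without advancing time (a new reading comes with each control period).
- grab_frame(name): name is "side" or "top" or "wrist"; returns the picture (400x640x3 uint8, blue, green, red); there is no depth.
- camera_params(name): a dict with "vertical_fov" (degrees; the focal length in pixels is half the picture's height over the tangent of half this angle, whatever the lens; pixels are square), "cx", "cy" (the principal point, pixels), "distortion" ([k1, k2, p1, p2, k3] as OpenCV has them; the pictures are not rectified), "rvec" (rotation vector, rad) and "tvec" (3), from world to camera coordinates, as OpenCV has them. Camera axes: x right, y down, z forward; pixel columns grow to the right and rows downward; lengths in mm; the calibration is good to about 2 mm. A picture is of the moment at which its call begins: read the wrist's pose just before it. camera_params takes no time and is no camera call; for the wrist camera it gives the pose at the moment of the call.
- hand_in(): hands the job in; it is judged then, once.
The state is a dict: "clock": time; "q": joint angles; "qd": joint speeds; "joint_efforts": joint torques, N m; "tool_pos": TCP position; "tcp_rot": TCP orientation; "ft_force": force on the tool from outside, world axes, zero at the start; "moment": the same for the moment, N m; "finger_gap": finger opening in mm; "gripper_force": force on a finger pad.
Only numpy, scipy, OpenCV 4.12 (cv2) and the standard library are available. Lean on these libraries where they do the work, as an engineer would, in place of code of your own. Each camera call takes 0.05 s, during which the arm holds its last target. There are 200 camera calls.

## Working session

There is one attempt and no reset: what is moved stays moved. The work goes in short steps, Python scripts to look and compute and a shell command to move; the robot and the scene stay as the last step left them, time stands still between calls to the robot, and variables do not carry over. Pictures are saved under pics/ and viewed, at most 10 in all, crops included, and the job is handed in when it is done.

```bash
ls; mkdir -p pics
python3 - <<'E'
from cell import *
import cv2
s=get_state(); print(s)
for n in("side","top"):
    im=grab_frame(n); cv2.imwrite(f"pics/{n}0.png",im); print(n,camera_params(n))
cv2.imwrite("pics/wrist0.png",grab_frame("wrist")); print(camera_params("wrist"))
E
```

```text
pics
{'clock': 0.0, 'q': array([-1.37487423,  0.38426007,  0.01638408,  1.37117941, -0.00633241,
        1.38819165, -0.04649628]), 'qd': array([ 2.76198381e-04, -1.12835901e-04,  5.09455836e-04,  9.22699746e-06,
        1.55822222e-03, -9.92269144e-05, -8.59542927e-05]), 'joint_efforts': array([ 5.27168067e-04, -6.27590275e+01,  8.44519828e-01, -3.71824872e+01,
        1.64850312e-02,  1.40124248e-02,  6.57901168e-06]), 'tool_pos': array([159.80440046, 603.74079463, 252.25379428]), 'tcp_rot': array([-1.23722754e-04,  1.29024280e-01,  9.91640936e-01, -9.87303113e-04]), 'ft_force': array([0.01149983, 0.22187532, 0.04646254]), 'moment': array([ 0.06294521, -0.01171502,  0.02841587]), 'gripper_force': 0.0, 'finger_gap': 85.59974633569361}
side {'vertical_fov': 42.129717571670916, 'cx': 315.7611567971027, 'cy': 195.18024188593043, 'distortion': array([-0.05226745,  0.        ,  0.        ,  0.        ,  0.        ]), 'rvec': array([ 2.28370983, -0.38475615,  0.14152659]), 'tvec': array([-438.42254473,  199.13209948, 1589.39111306])}
top {'vertical_fov': 44.56131673237446, 'cx': 314.80593495403, 'cy': 209.3242719528949, 'distortion': array([-0.1092253,  0.       ,  0.       ,  0.       ,  0.       ]), 'rvec': array([ 2.13784971, -2.06839222,  0.24009482]), 'tvec': array([ -16.70900285,  505.79955028, 1285.60385532])}
{'vertical_fov': 66.72884219857116, 'cx': 320.38569562288257, 'cy': 194.9386502258616, 'distortion': array([0.00897916, 0.        , 0.        , 0.        , 0.        ]), 'rvec': array([-2.27015957, -1.74959795, -0.28980091]), 'tvec': array([-624.53519416,  -43.04259283,  379.92346256])}
```

View pics/top0.png

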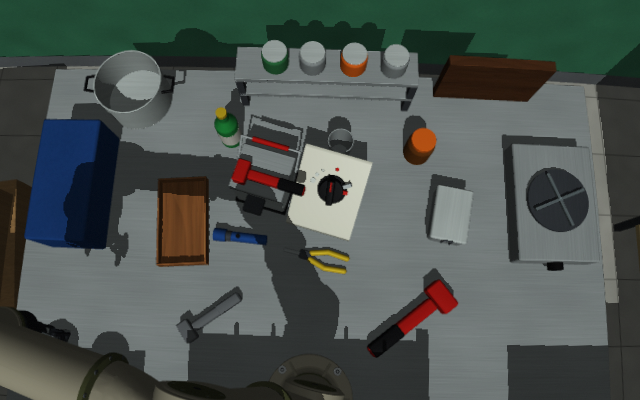

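View pics/side0.png

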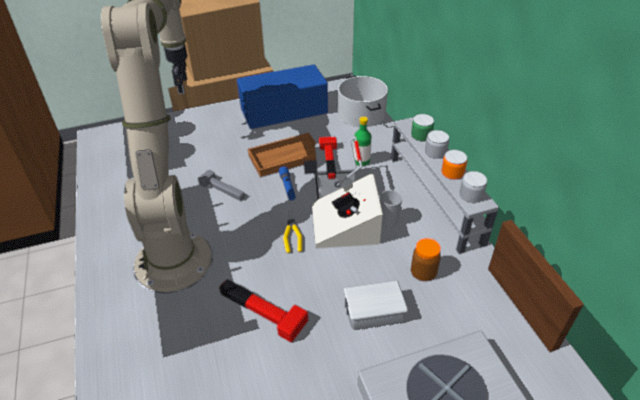

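Hammer candidates in the top view are the red one on the lid (265,178), a larger red one on the counter (412,318) and a grey one (212,315). I choose the lid one, since it is red and the smaller of the two. I'll check that in a close crop.

```bash
cat > h.py <<'E'
from cell import *
import cv2, numpy as np
from scipy.spatial.transform import Rotation as R
def cam(n,p=None):
    p=p or camera_params(n); f=200/np.tan(np.radians(p['vertical_fov']/2))
    return np.array([[f,0,p['cx']],[0,f,p['cy']],[0,0,1]]),np.array(p['distortion']),cv2.Rodrigues(np.array(p['rvec']))[0],np.array(p['tvec'])
def ray(c,px):
    K,D,Rm,t=c; u=cv2.undistortPoints(np.array([[px]],float),K,D)[0,0]
    return -Rm.T@t, Rm.T@np.array([u[0],u[1],1])
def onz(c,px,z):
    o,d=ray(c,px); return o+d*(z-o[2])/d[2]
def two(c1,p1,c2,p2):
    o1,d1=ray(c1,p1);o2,d2=ray(c2,p2)
    s=np.linalg.lstsq(np.c_[d1,-d2],o2-o1,rcond=None)[0]
    a,b=o1+d1*s[0],o2+d2*s[1]; return (a+b)/2,np.linalg.norm(a-b)
def proj(c,X):
    K,D,Rm,t=c; return cv2.projectPoints(np.array(X,float).reshape(-1,1,3),cv2.Rodrigues(Rm)[0],t,K,D)[0][:,0]
E
python3 - <<'E'
import cv2
a=cv2.imread("pics/top0.png")[100:280,140:400]
cv2.imwrite("pics/c1.png",cv2.resize(a,None,fx=3,fy=3,interpolation=cv2.INTER_CUBIC))
E
```

```text
(no output)
```

View pics/c1.png

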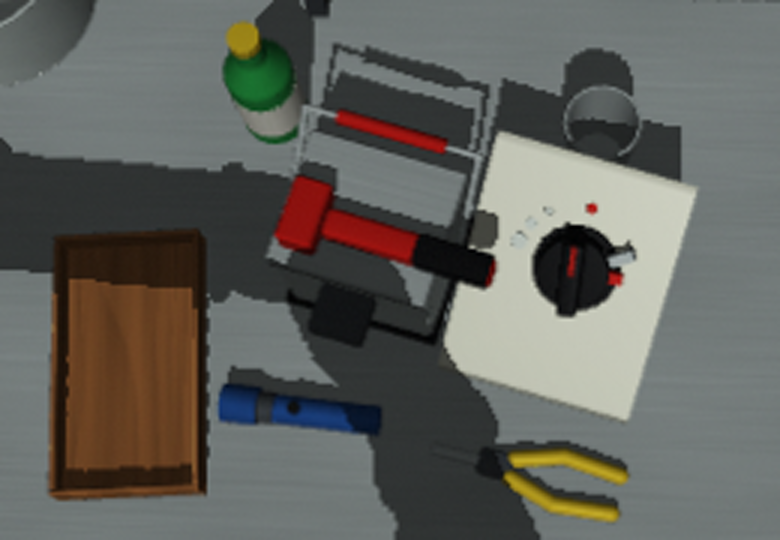

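The crop shows the small red hammer lying on the lid, with its head at crop (305,214) and its black handle end at (490,272). The bail is behind it, the tray is on the left, and the knob bar is at about (573,270). I'll compute the poses now.

Run:
```python
from h import *
from scipy.optimize import least_squares
T=cam("top");S=cam("side")
top=cv2.imread("pics/top0.png");side=cv2.imread("pics/side0.png")
def f(x,y): return np.array([x/3+140-1/3,y/3+100-1/3])
P=[f(500,133),f(697,187),f(628,420),f(444,362)]
M=np.array([[110,15,131],[110,-170,131],[-85,-170,21.5],[-85,15,21.5]])
def st(v): 
    c,s=np.cos(v[2]),np.sin(v[2]); return lambda m:(np.array([[c,-s,0],[s,c,0],[0,0,1]])@np.atleast_2d(m).T).T+[v[0],v[1],0]
r=least_squares(lambda v:(proj(T,st(v)(M))-P).ravel(),[600,0,-.2])
print("steamer",r.x,np.degrees(r.x[2]),r.fun.round(1)); g=st(r.x)
def red(im,box):
    h=cv2.cvtColor(im,cv2.COLOR_BGR2HSV);m=((h[...,0]<8)|(h[...,0]>172))&(h[...,1]>150)&(h[...,2]>60)
    k=np.zeros(m.shape,np.uint8);x0,y0,x1,y1=box;k[y0:y1,x0:x1]=m[y0:y1,x0:x1];return k
b1=red(top,(248,132,296,154));b2=red(side,(345,138,366,164))
for b in(b1,b2):
    n,l,s,c=cv2.connectedComponentsWithStats(b);print([(s[i].tolist(),c[i].round(1)) for i in range(1,n) if s[i,4]>8])
# hammer
h=red(top,(228,154,285,192));n,l,s,c=cv2.connectedComponentsWithStats(h);i=1+s[1:,4].argmax()
cn=cv2.findContours((l==i).astype(np.uint8),0,2)[0][0];print("ham comp",s[i],cv2.approxPolyDP(cn,1.5,True)[:,0].tolist())
for n,px in dict(hAxis1=f(325,223),hAxis2=f(415,250),end=f(493,272)).items(): print(n,onz(T,px,176))
for n,px in dict(headTL=f(301,178),headTR=f(333,184),headBR=f(312,252),headBL=f(277,240)).items(): print(n,onz(T,px,184))
for n,px in dict(a=f(53,236),b=f(204,231),c=f(205,492),d=f(51,495)).items(): print('tray',n,onz(T,px,35))
print("knob nominal",g([25-.5*38,-85,85+38*.866]),proj(T,g([6,-85,118])))
```

```text
steamer [ 5.58045473e+02  4.25406825e+01 -2.54858549e-01] -14.60231924276616 [-0.3 -0.1  0.6  0.7  0.9 -0.8 -1.1  0.1]
[([252, 137, 37, 14, 191], array([269.9, 143.5]))]
[([355, 141, 6, 19, 55], array([357.2, 149.7]))]
ham comp [232 159  47  29 648] [[237, 161], [232, 175], [235, 182], [243, 182], [246, 176], [248, 179], [276, 187], [277, 177], [249, 170], [249, 161], [243, 159]]
hAxis1 [565.42203725 172.94323647 176.        ]
hAxis2 [544.12007174  95.2494773  176.        ]
end [527.10374284  28.68268651 176.        ]
headTL [602.27627511 194.8627988  184.        ]
headTR [597.76508576 167.21795524 184.        ]
headBR [537.27534599 181.0716972  184.        ]
headBL [546.80399643 211.34982825 184.        ]
tray a [587.05846994 454.38884693  35.        ]
tray b [596.40167915 308.7232411   35.        ]
tray c [348.48400404 287.81581196  35.        ]
tray d [340.01627959 430.70744136  35.        ]
knob nominal [[542.42244218 -41.22638077 117.908     ]] [[330.95668546 191.33079425]]
```

```bash
cat >> h.py <<'E'
def delta(pos,yaw,tilt=None,quiet=0):
    """target TCP pos, world angle (deg) of tool y, tool down; or tilt=3x3 rotation matrix. relative to measured pose"""
    s=get_state(); q=np.array(s['tcp_rot']); R0=R.from_quat(q[[1,2,3,0]])
    if tilt is None:
        a=np.radians(yaw); y=np.array([np.cos(a),np.sin(a),0]); z=np.array([0,0,-1.]); tilt=np.c_[np.cross(y,z),y,z]
    rv=(R0.inv()*R.from_matrix(tilt)).as_rotvec(degrees=True)
    d=R0.inv().apply(np.array(pos)-s['tool_pos']); 
    print('rows',rv.round(1),d.round(1),'pos',s['tool_pos'].round(1),'t',round(s['clock'],2),'F',s['ft_force'].round(1))
E
python3 -c "
from h import *
delta([554,128,330],-15)
c=cam('wrist');print(-c[2].T@c[3],c[2][2])
T=cam('top')
for n,p,z in(('oil',(230,142),0),('blue',(104,245),0),('blue2',(120,125),100),('tumb',(340,135),105),('jar',(415,160),0)): print(n,onz(T,p,z))"
```

```text
rows [-0.1  0.1 90.2] [-502.8 -359.3  -76.9] pos [159.8 603.9 252.5] t 0.15 F [ 0.2  0.7 -0.3]
[ 79.8241454  625.11691721 372.95530103] [ 0.31250396 -0.08310586 -0.94627411]
oil [716.21121619 259.14624996   0.        ]
blue [393.41917121 603.10623472   0.        ]
blue2 [722.09512138 558.19407388 100.        ]
tumb [707.41866112 -62.64668464 105.        ]
jar [ 678.87235272 -291.52592024    0.        ]
```

```bash
python3 -m handwheel '[[[0,0,10,-50,-36,-77,0.7],[0,0,20,-100,-72,-77,0.7],[0,0,30,-150,-108,-77,0.7],[0,0,40,-201,-144,-77,0.7],[0,0,50,-251,-180,-77,0.7],[0,0,60,-301,-216,-77,0.7],[0,0,70,-352,-252,-77,0.7],[0,0,80,-402,-288,-77,0.7]]]' 80; python3 -c "
from h import *
delta([554,128,330],-15)"
```

```text
clock: 1.15
tool_pos: [462.0, 237.8, 330.3]
tcp_rot: [-0.0, 0.738, 0.675, 0.0]
ft_force: [0.3, 0.0, 0.2]
finger_gap: 59.8
gripper_force: 0.0
rows [-0.  -0.   9.9] [-101.1  101.5    0.2] pos [462.  237.8 330.3] t 1.15 F [0.3 0.  0.2]
```

```bash
python3 -m handwheel '[[[0,0,5,-40,40,0,0.7],[0,0,10,-80,80,0,0.7],[0,0,10,-101,101,0,0.7],[0,0,10,-101,101,0,0.7]]]'
python3 - <<'E'
from h import *
delta([554,128,330],-15)
p=camera_params("wrist");im=grab_frame("wrist");cv2.imwrite("pics/w1.png",im)
np.save("w1.npy",p,allow_pickle=True)
E
```

```text
clock: 1.65
tool_pos: [554.2, 127.3, 329.8]
tcp_rot: [0.001, 0.794, 0.608, -0.001]
ft_force: [0.3, 0.4, -0.2]
finger_gap: 60.1
gripper_force: 0.0
rows [ 0.   0.1 -0.1] [ 0.6 -0.4 -0.2] pos [554.2 127.3 329.8] t 1.65 F [ 0.3  0.4 -0.2]
```

View pics/w1.png

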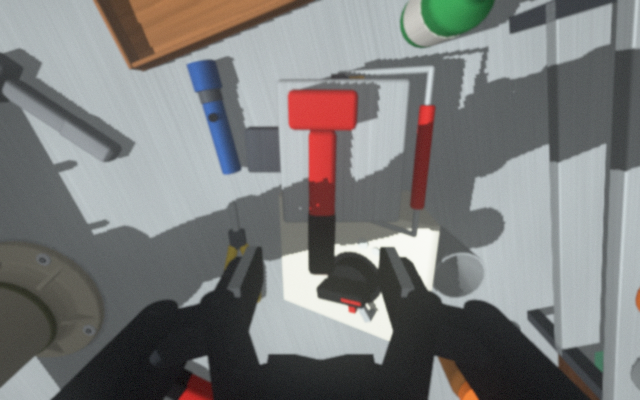

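The wrist view shows the hammer's head at (288–357, 90–130) and its handle centre line from (323,135) to (321,270). The sleeve runs from (428,107) to (418,208). The lid corners are at about (279,81) and (409,80), and the knob is at (350,280).

Run:
```python
from h import *
W=cam("wrist",np.load("w1.npy",allow_pickle=True).item());T=cam("top")
im=cv2.imread("pics/w1.png");hs=cv2.cvtColor(im,cv2.COLOR_BGR2HSV)
m=(((hs[...,0]<8)|(hs[...,0]>172))&(hs[...,1]>150)&(hs[...,2]>60))
for r in(145,160,175,190,205):
    x=np.where(m[r,300:345])[0]+300; a=onz(W,(x[0],r),176);b=onz(W,(x[-1]+1,r),176);print(r,x[0],x[-1],(a+b)/2,np.linalg.norm(a-b))
for px in((288,92),(356,92),(288,129),(357,129)): print('head',onz(W,px,184))
print('end',onz(W,(321,273),176))
for px in((279,81),(409,80)): print('lid',onz(W,px,150))
k=m.astype(np.uint8);k[:,:405]=0;k[:,440:]=0;k[:95]=0;k[220:]=0
r=cv2.minAreaRect(cv2.findNonZero(k));bp=cv2.boxPoints(r);print(r)
o=sorted(bp.tolist(),key=lambda p:p[1]);e1=np.mean(o[:2],0);e2=np.mean(o[2:],0)
print('sleeve two-view',two(W,r[0],T,(269.9,143.5)))
for z in(155,165,175):
  A,B=onz(W,e1,z),onz(W,e2,z);print(z,A,B,np.linalg.norm(A-B),np.degrees(np.arctan2(*(A-B)[1::-1])))
```

```text
145 310 334 [566.39250452 162.53645015 176.        ] 22.575286013104392
160 310 334 [562.843319   149.22916722 176.        ] 22.94584783719635
175 310 333 [558.72487537 135.59820453 176.        ] 22.394713690170224
190 312 332 [555.38315762 121.25897427 176.        ] 19.92624060727329
205 311 332 [550.99469141 106.67849309 176.        ] 21.232640261691255
head [550.39420318 213.74221416 184.        ]
head [604.82892234 199.08942697 184.        ]
head [541.5360327  184.90425317 184.        ]
head [598.94946053 169.45050837 184.        ]
end [530.34894205  33.49345463 176.        ]
lid [541.83508246 225.85135897 150.        ]
lid [657.96357322 195.42792533 150.        ]
((421.0228576660156, 155.6427459716797), (14.416572570800781, 101.43231201171875), 6.842772960662842)
sleeve two-view (array([656.65393017, 123.80024102, 155.67737947]), np.float64(0.9230219365919732))
155 [669.1502428  169.45047604 155.        ] [642.06141004  72.75892695 155.        ] 100.41444381515886 74.34940228526587
165 [666.01501886 170.74957222 165.        ] [639.84404981  77.33426853 165.        ] 97.01205380969246 74.34940228526587
175 [662.87979491 172.04866839 175.        ] [637.62668957  81.90961011 175.        ] 93.6096638042261 74.34940228526588
```

```bash
python3 -m handwheel '[[[0,0,0.4,7,2.3,50,0.7],[0,0,0.4,7,2.3,100,0.7],[0,0,0.4,7,2.3,135,0.7],[0,0,0.4,7,2.3,150,0.7],[0,0,0.4,7,2.3,156,0.7],[0,0,0.4,7,2.3,156,0.7],[0,0,0.4,7,2.3,156,0],[0,0,0.4,7,2.3,156,0]]]' 80
```

```text
clock: 2.7
tool_pos: [557.9, 136.6, 175.5]
tcp_rot: [0.0, 0.795, 0.607, 0.001]
ft_force: [-13.4, -4.2, 24.5]
finger_gap: 24.6
gripper_force: 68.1
```

```bash
python3 -m handwheel '[[[0,0,0,0,0,0,0],[0,0,0,0,0,0,0],[0,0,0,0,0,0,0]]]' 80
```

```text
clock: 3.08
tool_pos: [558.0, 136.6, 175.6]
tcp_rot: [0.0, 0.795, 0.607, 0.001]
ft_force: [-1.0, -0.5, 5.4]
finger_gap: 24.5
gripper_force: 81.3
```

```bash
python3 -m handwheel '[[[0,0,0,0,0,-15,0],[0,0,0,0,0,-40,0],[0,0,0,0,0,-75,0],[0,0,0,0,0,-105,0],[0,0,0,0,0,-105,0]]]'
python3 - <<'E'
from h import *
delta([478,370,280],-85)
p=camera_params("wrist");im=grab_frame("wrist");cv2.imwrite("pics/w2.png",im)
W=cam("wrist",p)
hs=cv2.cvtColor(im,cv2.COLOR_BGR2HSV)
m=(((hs[...,0]<8)|(hs[...,0]>172))&(hs[...,1]>150)&(hs[...,2]>60)).astype(np.uint8)
n,l,s,c=cv2.connectedComponentsWithStats(m);print([(s[i].tolist(),c[i].round()) for i in range(1,n) if s[i,4]>200])
E
```

```text
clock: 3.7
tool_pos: [558.5, 136.5, 282.4]
tcp_rot: [0.001, 0.795, 0.607, 0.002]
ft_force: [0.4, 1.2, -1.4]
finger_gap: 24.4
gripper_force: 80.2
rows [ 0.1 -0.3 69.8] [ 204.1 -139.     2.4] pos [558.5 136.5 282.4] t 3.7 F [ 0.4  1.2 -1.4]
[([244, 115, 155, 239, 20435], array([321., 203.])), ([425, 123, 27, 116, 1625], array([437., 176.]))]
```

View pics/w2.png

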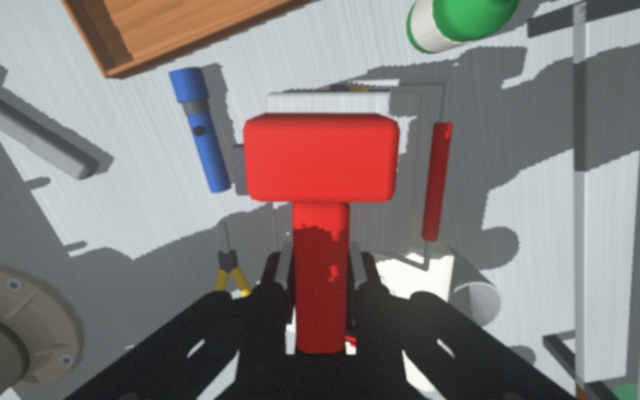

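The hammer is held level and in line with the gripper: head (244–398, 115–200), handle down to row 350. I'll carry it over the tray.

```bash
python3 -m handwheel '[[[0,0,10,30,-19,0,0],[0,0,20,60,-38,0,0],[0,0,30,90,-57,0,0],[0,0,40,120,-75,0,0],[0,0,50,150,-94,0,0],[0,0,60,180,-113,0,0],[0,0,70,209,-131,0,0],[0,0,70,209,-131,0,0]]]'
python3 - <<'E'
from h import *
delta([487,372,33],-85)
p=camera_params("wrist");im=grab_frame("wrist");cv2.imwrite("pics/w3.png",im);np.save("w3.npy",p,allow_pickle=True)
E
```

```text
clock: 4.75
tool_pos: [483.0, 376.3, 276.8]
tcp_rot: [0.001, 0.999, 0.044, -0.002]
ft_force: [0.9, -0.2, -2.6]
finger_gap: 24.5
gripper_force: 80.0
rows [0.1 0.2 0. ] [  4.5   4.3 243.8] pos [483.  376.3 276.8] t 4.75 F [ 0.9 -0.2 -2.6]
```

View pics/w3.png

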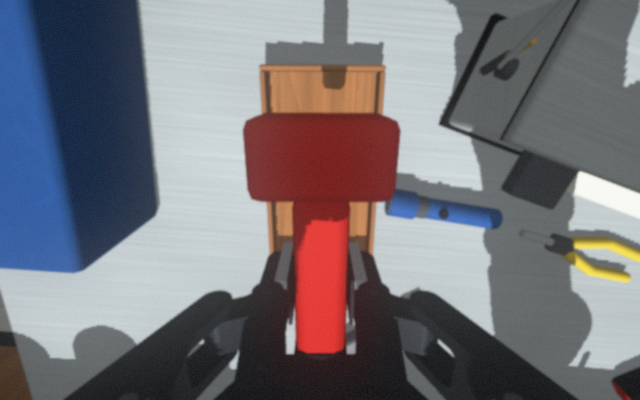

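The hammer is aligned over the tray, whose far wall is at row 66, columns 262–384. I'll check that wall's position and then lower in two steps.

```bash
python3 -c "
from h import *
W=cam('wrist',np.load('w3.npy',allow_pickle=True).item())
for p in((261,66),(385,66)):print(onz(W,p,35))
delta([487,372,33],-85)"; python3 -m handwheel '[[[0,0,0,4,4,50,0],[0,0,0,4,4,100,0],[0,0,0,4,4,150,0],[0,0,0,4,4,190,0],[0,0,0,4,4,200,0],[0,0,0,4,4,200,0]]]'; python3 -c "
from h import *
delta([487,372,33],-85)"
```

```text
[585.78055639 450.35210763  35.        ]
[597.8039857  314.76341661  35.        ]
rows [ 0.1  0.1 -0. ] [  3.2   1.6 244.3] pos [484.3 373.9 277.3] t 4.8 F [-0.3 -0.6 -1.9]
clock: 5.55
tool_pos: [490.5, 368.1, 79.5]
tcp_rot: [0.0, 0.999, 0.041, -0.0]
ft_force: [0.6, 0.8, -2.0]
finger_gap: 24.4
gripper_force: 80.0
rows [ 0.   0.  -0.3] [-3.2 -4.2 46.5] pos [490.5 368.1  79.5] t 5.55 F [ 0.6  0.8 -2. ]
```

```bash
python3 -m handwheel '[[[0,0,0,-3,-4,15,0],[0,0,0,-3,-4,28,0],[0,0,0,-3,-4,36,0],[0,0,0,-3,-4,40,0],[0,0,0,-3,-4,43,0],[0,0,0,-3,-4,45,0],[0,0,0,-3,-4,46,0],[0,0,0,-3,-4,46,0]]]'
```

```text
clock: 6.55
tool_pos: [486.8, 372.7, 33.4]
tcp_rot: [-0.0, 0.999, 0.042, 0.0]
ft_force: [0.2, -0.2, -2.4]
finger_gap: 24.1
gripper_force: 80.0
```

```bash
python3 -m handwheel '[[[0,0,0,0,0,1,0],[0,0,0,0,0,2,0],[0,0,0,0,0,3,0],[0,0,0,0,0,3,0]]]'
```

```text
clock: 7.05
tool_pos: [486.8, 372.8, 31.6]
tcp_rot: [-0.0, 0.999, 0.042, -0.0]
ft_force: [-5.0, -2.8, 10.1]
finger_gap: 24.2
gripper_force: 81.8
```

Contact made. Releasing and lifting clear.

```bash
python3 -m handwheel '[[[0,0,0,0,0,0,0.55],[0,0,0,0,0,0,0.55],[0,0,0,0,0,0,0.55],[0,0,0,0,0,-10,0.55],[0,0,0,0,0,-50,0.55],[0,0,0,0,0,-110,0.55],[0,0,0,0,0,-170,0.55],[0,0,0,0,0,-230,0.55]]]'
python3 - <<'E'
from h import *
im=grab_frame("side");cv2.imwrite("pics/s2.png",im)
im2=grab_frame("top");cv2.imwrite("pics/t2.png",im2)
a=cv2.resize(im2[100:280,140:400],None,fx=2,fy=2,interpolation=cv2.INTER_CUBIC)
b=cv2.resize(im[120:240,240:420],None,fx=2.2,fy=2.2,interpolation=cv2.INTER_CUBIC)
o=np.zeros((360+264,520,3),np.uint8)[:600];o[:360]=a;o[360:600,:396]=b[:240];cv2.imwrite("pics/c2.png",o)
E
```

```text
clock: 8.05
tool_pos: [486.7, 372.3, 263.1]
tcp_rot: [-0.0, 0.999, 0.041, 0.0]
ft_force: [0.3, 1.6, -0.6]
finger_gap: 46.8
gripper_force: 0.0
```

View pics/c2.png

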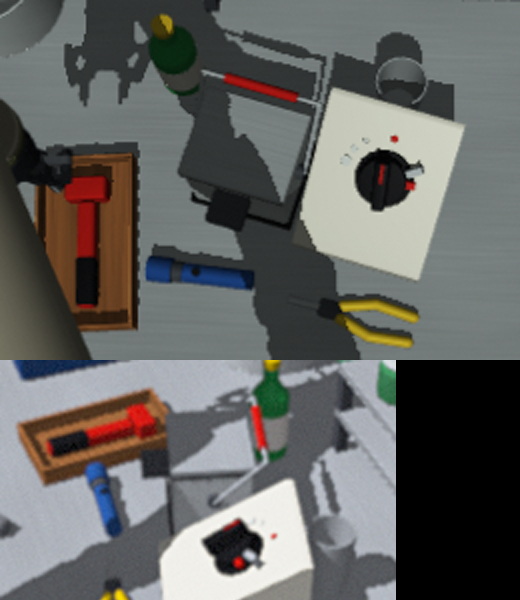

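The hammer lies flat in the tray, with its head at crop (87,188), and the bail is still leaning back. I'll triangulate the sleeve and compute the hover behind it.

Run:
```python
from h import *
T=cam("top");S=cam("side");W=cam("wrist",np.load("w1.npy",allow_pickle=True).item())
def red(im,box):
    h=cv2.cvtColor(im,cv2.COLOR_BGR2HSV);m=((h[...,0]<8)|(h[...,0]>172))&(h[...,1]>130)&(h[...,2]>60)
    k=np.zeros(m.shape,np.uint8);x0,y0,x1,y1=box;k[y0:y1,x0:x1]=m[y0:y1,x0:x1];return cv2.minAreaRect(cv2.findNonZero(k))
a=red(cv2.imread("pics/t2.png"),(248,132,296,154));b=red(cv2.imread("pics/s2.png"),(345,135,370,168));print(a,b)
print(two(T,a[0],S,b[0]),two(W,(421.0,155.6),S,b[0]))
o=np.array([557,43,0.]);ux=np.array([.967,-.2554,0]);uy=np.array([.2554,.967,0])
print("bar 72:",o+72*ux+100*uy)
delta(o+108*ux+100*uy+[0,0,270],75.2)
```

```text
((270.01885986328125, 143.4339599609375), (38.18622970581055, 5.219700813293457), 15.945395469665527) ((357.2207336425781, 150.1773681640625), (19.22743797302246, 4.054347991943359), 79.3803482055664)
(array([653.22828762, 122.79625298, 162.74028416]), np.float64(2.7720820674130784)) (array([653.98365215, 125.53778578, 160.28525727]), np.float64(1.8543582777610035))
bar 72: [652.164  121.3112   0.    ]
rows [   0.7   -0.8 -160.5] [175.  276.8  -1.4] pos [489.7 373.6 268.9] t 8.15 F [ 1.4 -0.  -0.3]
```

```bash
python3 -m handwheel '[[[0,0,-10,22,34,0,0],[0,0,-20,44,69,0,0],[0,0,-30,66,104,0,0],[0,0,-40,88,138,0,0],[0,0,-50,110,173,0,0],[0,0,-60,132,208,0,0],[0,0,-70,154,242,0,0],[0,0,-80,175,277,0,0]]]'; python3 -m handwheel '[[[0,0,-10,0,0,0,0],[0,0,-20,0,0,0,0],[0,0,-30,0,0,0,0],[0,0,-40,0,0,0,0],[0,0,-50,0,0,0,0],[0,0,-60,0,0,0,0],[0,0,-70,0,0,0,0],[0,0,-80.5,0,0,0,0]]]'
python3 - <<'E'
from h import *
o=np.array([557,43,0.]);ux=np.array([.967,-.2554,0]);uy=np.array([.2554,.967,0])
delta(o+108*ux+100*uy+[0,0,177],75.2)
E
```

```text
clock: 9.15
tool_pos: [684.9, 110.1, 260.7]
tcp_rot: [0.0, 0.737, 0.676, 0.0]
ft_force: [0.1, 1.1, 0.1]
finger_gap: 0.1
gripper_force: 0.0
clock: 10.15
tool_pos: [684.2, 110.9, 260.6]
tcp_rot: [0.0, 0.125, 0.992, -0.0]
ft_force: [0.0, -0.2, 0.0]
finger_gap: 0.1
gripper_force: 0.0
rows [-0.   0.   0.4] [-2.3  1.9 83.6] pos [684.2 110.9 260.6] t 10.15 F [ 0.  -0.2  0. ]
```

```bash
python3 -m handwheel '[[[0,0,0,-2,2,40,0],[0,0,0,-2,2,75,0],[0,0,0,-2,2,88,0],[0,0,0,-2,2,91,0],[0,0,0,-2,2,91,0]]]'
python3 - <<'E'
from h import *
p=camera_params("wrist");im=grab_frame("wrist");cv2.imwrite("pics/w4.png",im)
E
```

```text
clock: 10.78
tool_pos: [687.4, 112.7, 170.9]
tcp_rot: [0.001, 0.128, 0.992, 0.0]
ft_force: [0.6, 0.4, 0.8]
finger_gap: 0.1
gripper_force: 0.0
```

View pics/w4.png

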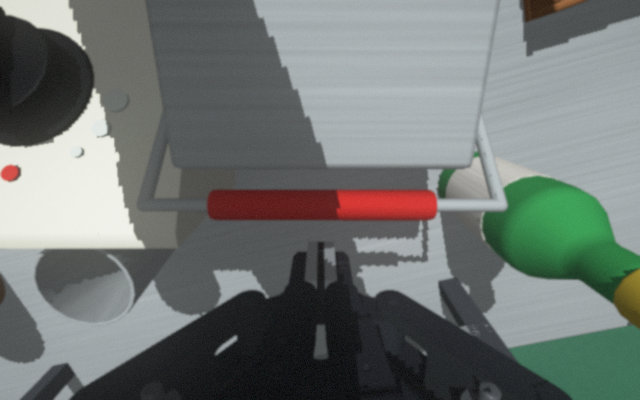

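The closed fingers, tips at (322,245), sit just behind the sleeve (208–437, row 205) and are centred on it. Pushing forward now.

```bash
python3 -m handwheel '[[[0,0,0,12,0,-3,0],[0,0,0,24,0,-10,0],[0,0,0,36,0,-12,0],[0,0,0,48,0,-12,0],[0,0,0,60,0,-12,0],[0,0,0,72,0,-12,0],[0,0,0,82,0,-12,0],[0,0,0,90,0,-12,0]]]'
```

```text
clock: 11.82
tool_pos: [598.4, 136.0, 181.0]
tcp_rot: [-0.001, 0.128, 0.992, -0.0]
ft_force: [1.2, -0.2, 1.2]
finger_gap: -0.0
gripper_force: 0.0
```

```bash
python3 -m handwheel '[[[0,0,0,6,0,0,0],[0,0,0,12,0,0,0],[0,0,0,18,0,0,0],[0,0,0,18,0,0,0],[0,0,0,18,0,0,0]]]'
python3 - <<'E'
from h import *
im=grab_frame("wrist");cv2.imwrite("pics/w5.png",im)
im=grab_frame("top");cv2.imwrite("pics/t5.png",im)
for n in("w5","t5"):
  im=cv2.imread(f"pics/{n}.png")
  h=cv2.cvtColor(im,cv2.COLOR_BGR2HSV);m=(((h[...,0]<8)|(h[...,0]>172))&(h[...,1]>130)&(h[...,2]>60)).astype(np.uint8)
  n,l,s,c=cv2.connectedComponentsWithStats(m);print([(s[i].tolist(),c[i].round()) for i in range(1,n) if s[i,4]>100])
E
```

```text
clock: 12.45
tool_pos: [582.3, 140.0, 181.3]
tcp_rot: [0.0, 0.128, 0.992, -0.0]
ft_force: [0.0, 0.3, -0.6]
finger_gap: -0.0
gripper_force: 0.0
[([532, 0, 103, 104, 7169], array([580.,  55.])), ([208, 81, 231, 37, 5522], array([317.,  99.])), ([12, 236, 12, 45, 376], array([ 17., 258.])), ([67, 305, 13, 12, 122], array([ 73., 311.]))]
[([172, 188, 23, 41, 540], array([182., 204.])), ([398, 280, 60, 55, 1170], array([430., 306.]))]
```

```bash
python3 -m handwheel '[[[0,0,0,0,0,-50,0],[0,0,10,0,0,-100,0],[0,0,20,6,-30,-100,0],[0,0,30,12,-60,-100,0.38],[0,0,40,20,-90,-100,0.38],[0,0,50,26,-120,-100,0.38],[0,0,60,32,-150,-100,0.38],[0,0,70,38,-176,-100,0.38]]]'; python3 -m handwheel '[[[0,0,10,0,0,0,0.38],[0,0,20,0,0,0,0.38],[0,0,30,0,0,0,0.38],[0,0,40,0,0,0,0.38],[0,0,50,0,0,0,0.38],[0,0,60,0,0,0,0.38],[0,0,70,0,0,0,0.38],[0,0,80,0,0,0,0.38]]]';python3 - <<'E'
from h import *
from h import delta
a=np.radians(-14.8);ux=np.array([np.cos(a),np.sin(a),0]);uy=np.array([-ux[1],ux[0],0]);ez=np.array([0,0,1.])
ax=-.5*ux+.866*ez; e1=.866*ux+.5*ez
K=np.array([557,43,0])+6*ux-85*uy+118*ez
M=np.c_[e1,-uy,-ax]
print(K,get_state()['q'].round(2)); delta(K+90*ax,0,M)
E
```

```text
clock: 13.55
tool_pos: [500.3, -21.8, 281.4]
tcp_rot: [0.0, 0.676, 0.737, 0.0]
ft_force: [0.3, -0.5, 0.3]
finger_gap: 32.4
gripper_force: 0.0
clock: 14.55
tool_pos: [500.8, -20.6, 281.4]
tcp_rot: [0.0, 0.992, 0.13, 0.0]
ft_force: [-0.4, -0.1, -0.6]
finger_gap: 32.8
gripper_force: 0.0
[541.08805091 -40.71266258 118.        ] [-0.47  0.1   0.49  1.67 -0.05  1.38 -1.29]
rows [-7.8 29.3 29. ] [-5.4  7.4 85.4] pos [500.8 -20.6 281.4] t 14.55 F [-0.4 -0.1 -0.6]
```

```bash
python3 -m handwheel '[[[-1.6,5.9,5.8,-1,1,10,0.38],[-3.1,11.7,11.6,-2,3,25,0.38],[-4.7,17.6,17.4,-3,4,45,0.38],[-6.2,23.4,23.2,-4,6,65,0.38],[-7.8,29.3,29,-5,7,85,0.38],[-7.8,29.3,29,-5,7,85,0.38]]]';python3 - <<'E'
from h import *
s=get_state();print(s['tool_pos'],s['q'].round(2))
np.save("w6.npy",camera_params("wrist"),allow_pickle=True);cv2.imwrite("pics/w6.png",grab_frame("wrist"))
E
```

```text
clock: 15.3
tool_pos: [495.3, -28.5, 193.9]
tcp_rot: [0.033, 0.959, -0.12, 0.254]
ft_force: [0.5, 0.5, 0.0]
finger_gap: 32.6
gripper_force: 0.0
[495.27736958 -28.54466711 193.9443977 ] [-0.44 -0.19  0.28  2.23  0.42  0.65 -2.26]
```

View pics/w6.png

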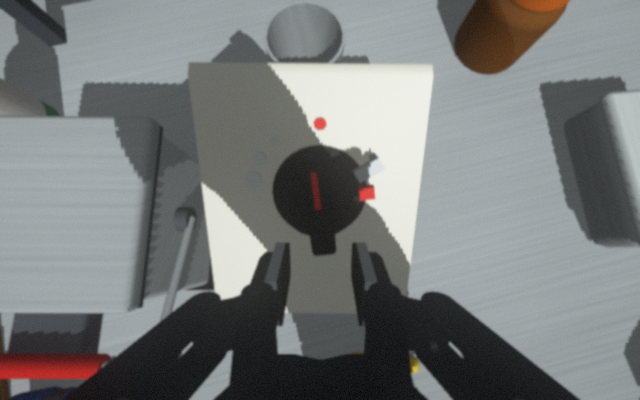

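The knob is at skirt centre (321,191). Its red mark runs from (313,172) to (318,210), and the bar's lower end is at (322,255). The red lug is at (367,193), beside the steel stop at (372,165). The bail sleeve is down at the front, at lower left. Now computing the knob pose in the panel frame.

```bash
cat >> h.py <<'E'
a=np.radians(-14.8);ux=np.array([np.cos(a),np.sin(a),0]);uy=np.array([-ux[1],ux[0],0]);ez=np.array([0,0,1.])
ax=-.5*ux+.866*ez; e1=.866*ux+.5*ez
K=np.array([557,43,0])+6*ux-85*uy+118*ez
def pl(c,px,h):  # panel coords (e1,uy) relative to K on plane h above knob_bar point
    o,d=ray(c,px); X=o+d*((K+h*ax-o)@ax)/(d@ax); return np.array([(X-K)@e1,(X-K)@uy]).round(1)
def G(ang,h,off=(0,0)):
    """tool pose: tool x at ang deg ccw from e1, TCP at height h over knob_bar"""
    t=np.radians(ang); x=np.cos(t)*e1+np.sin(t)*uy; z=-ax; return K+off[0]*e1+off[1]*uy+h*ax, np.c_[x,np.cross(z,x),z]
E
python3 - <<'E'
from h import *
W=cam("wrist",np.load("w6.npy",allow_pickle=True).item())
im=cv2.imread("pics/w6.png");h=cv2.cvtColor(im,cv2.COLOR_BGR2HSV)
m=(((h[...,0]<8)|(h[...,0]>172))&(h[...,1]>120)&(h[...,2]>50)).astype(np.uint8)
k=m.copy();k[:,:300]=0;k[:,330:]=0;k[:150]=0;k[225:]=0
r=cv2.minAreaRect(cv2.findNonZero(k));print(r);b=cv2.boxPoints(r);o=sorted(b.tolist(),key=lambda p:p[1]);t,u=np.mean(o[:2],0),np.mean(o[2:],0)
A,B=pl(W,t,14),pl(W,u,14);print('mark',A,B,np.degrees(np.arctan2(*(A-B)[::-1])))
print('bar end top',pl(W,(321,250),14))
d=((h[...,2]<32)).astype(np.uint8);d[:,:265]=0;d[:,378:]=0;d[:135]=0;d[262:]=0
for rr in range(150,260,8):
    x=np.where(d[rr])[0]; print(rr,x.min() if len(x) else '',x.max() if len(x) else '',end=' | ')
print()
for p in((273,191),(369,191),(321,145),(321,237)):print('skirt',p,pl(W,p,-14))
print('lug',pl(W,(367,193),-20))
for p in((190,64),(434,66)):print('panel top corner',pl(W,p,-38))
E
```

```text
((315.3846740722656, 190.57693481445312), (37.45848846435547, 6.8219099044799805), 82.87498474121094)
mark [29.6  5.4] [3.1 2.2] 6.8853978501723185
bar end top [-28.8  -0.4]
150   | 158   | 166   | 174 296 296 | 182 276 305 | 190 275 288 | 198 281 331 | 206 291 310 | 214 290 334 | 222 299 343 | 230 300 335 | 238 315 332 | 246 314 333 | 254   | 
skirt (273, 191) [ 6.7 37.1]
skirt (369, 191) [  7.4 -37.2]
skirt (321, 145) [42.7  0.3]
skirt (321, 237) [-32.6  -0.4]
lug [  3.7 -36.7]
panel top corner [98.2 98.9]
panel top corner [ 98.5 -83.7]
```

Run:
```python
from h import *
p,M=G(6.3,40,(4,1.5));delta(p,0,M)
p,M=G(6.3,11,(4,1.5));delta(p,0,M)
```

```text
rows [-0.1  0.2 -5.7] [ 4.8 -1.  50.3] pos [497.  -28.7 196. ] t 15.35 F [0.9 0.8 0.8]
rows [-0.1  0.2 -5.7] [ 4.8 -1.  79.3] pos [497.  -28.7 196. ] t 15.35 F [0.9 0.8 0.8]
```

```bash
python3 -m handwheel '[[[0,0,-6,5,-1,25,0.38],[0,0,-6,5,-1,50,0.38],[0,0,-6,5,-1,60,0.38],[0,0,-6,5,-1,68,0.38],[0,0,-6,5,-1,73,0.38],[0,0,-6,5,-1,77,0.38],[0,0,-6,5,-1,79,0.38],[0,0,-6,5,-1,79,0.38]]]'
python3 - <<'E'
from h import *
p,M=G(6.3,11,(4,1.5));delta(p,0,M)
im=grab_frame("wrist");cv2.imwrite("pics/w7.png",im)
E
```

```text
clock: 16.35
tool_pos: [540.4, -38.5, 130.4]
tcp_rot: [0.046, 0.963, -0.071, 0.255]
ft_force: [0.0, 0.0, -1.0]
finger_gap: 32.9
gripper_force: 0.0
rows [-0.2 -0.   0.1] [-1.2  0.3  0.4] pos [540.4 -38.5 130.4] t 16.35 F [ 0.  0. -1.]
```

```bash
python3 -m handwheel '[[[0,0,0,0,0,0,0],[0,0,0,0,0,0,0],[0,0,0,0,0,0,0],[0,0,0,0,0,0,0]]]' 60; python3 -c "
from h import *
p,M=G(6.3,11,(4,1.5));delta(p,0,M);print(get_state()['moment'])"
```

```text
clock: 16.9
tool_pos: [540.5, -38.5, 130.5]
tcp_rot: [0.046, 0.963, -0.071, 0.255]
ft_force: [-1.7, 1.0, 2.1]
finger_gap: 16.9
gripper_force: 59.8
rows [-0.2 -0.   0. ] [-1.3  0.4  0.4] pos [540.5 -38.5 130.5] t 16.9 F [-1.7  1.   2.1]
[ 0.12666408  0.58146337 -0.01618966]
```

```bash
python3 -m handwheel '[[[0,0,0,0,0,3,0],[0,0,0,0,0,6,0],[0,0,0,0,0,8,0],[0,0,0,0,0,9.5,0],[0,0,0,0,0,9.5,0]]]' 70; python3 -c "
from h import *
p,M=G(6.3,1.5,(4,1.5));delta(p,0,M);s=get_state();print(s['moment'],s['ft_force']@ax)"
```

```text
clock: 17.52
tool_pos: [545.2, -39.7, 122.1]
tcp_rot: [0.046, 0.963, -0.071, 0.255]
ft_force: [-5.5, 1.1, 8.1]
finger_gap: 16.6
gripper_force: 71.5
rows [-0.2 -0.   0. ] [-1.3  0.4  0.2] pos [545.2 -39.7 122.1] t 17.52 F [-5.5  1.1  8.1]
[-2.66630390e-04  7.33641587e-01 -4.42305355e-02] 9.789547504765437
```

```bash
python3 -m handwheel '[[[0,0,-7,0,0,0,0],[0,0,-14,0,0,0,0],[0,0,-21,0,0,0,0],[0,0,-28,0,0,0,0],[0,0,-35,0,0,0,0],[0,0,-42,0,0,0,0],[0,0,-42,0,0,0,0]]]'; python3 -c "
from h import *
p,M=G(6.3+82,1.5,(4,1.5));delta(p,0,M);s=get_state();print(s['moment'],s['ft_force']@ax,s['moment']@ax)"
```

```text
clock: 18.4
tool_pos: [544.5, -35.4, 121.1]
tcp_rot: [0.133, 0.924, 0.283, 0.221]
ft_force: [-8.2, 13.7, 3.5]
finger_gap: 17.0
gripper_force: 71.3
rows [ -0.3  -0.3 -39.6] [-2.8  3.5  0.2] pos [544.5 -35.4 121.1] t 18.4 F [-8.2 13.7  3.5]
[2.93731304 1.70044944 1.33213092] 8.771471692325795 -0.049119800674805016
```

```bash
python3 -c "
from h import *
for a in(48.3,60,72,84,90):
  t=np.radians(a);p,M=G(a,1.5,(-2.3+6.3*np.cos(t),.8+6.3*np.sin(t)));delta(p,0,M)"
```

```text
rows [-0.4 -0.2  0.4] [-1.2 -0.7  0.2] pos [544.5 -35.4 121.1] t 18.4 F [-8.2 13.7  3.5]
rows [ -0.3  -0.3 -11.3] [-1.3 -2.   0.3] pos [544.5 -35.4 121.1] t 18.4 F [-8.2 13.7  3.5]
rows [ -0.3  -0.3 -23.3] [-1.7 -3.2  0.3] pos [544.5 -35.4 121.1] t 18.4 F [-8.2 13.7  3.5]
rows [ -0.3  -0.3 -35.3] [-2.4 -4.4  0.3] pos [544.5 -35.4 121.1] t 18.4 F [-8.2 13.7  3.5]
rows [ -0.3  -0.4 -41.3] [-2.8 -4.9  0.3] pos [544.5 -35.4 121.1] t 18.4 F [-8.2 13.7  3.5]
```

```bash
python3 -m handwheel '[[[0,0,0,0.4,-5,0,0],[0,0,-6,0.4,-5.5,0,0],[0,0,-12,0.3,-6,0,0],[0,0,-18,0,-6.7,0,0],[0,0,-24,0,-7.3,0,0],[0,0,-30,-0.5,-8,0,0],[0,0,-36,-0.8,-8.5,0,0],[0,0,-36,-0.8,-8.5,0,0]]]'; python3 -c "
from h import *
p,M=G(90,1.5,(-2.3,.8+6.3));delta(p,0,M);s=get_state();print(s['moment'],s['ft_force']@ax,s['moment']@ax)"
```

```text
clock: 19.4
tool_pos: [541.3, -32.8, 119.3]
tcp_rot: [0.196, 0.793, 0.551, 0.17]
ft_force: [-3.6, 3.8, 6.5]
finger_gap: 16.6
gripper_force: 74.2
rows [ 0.  -0.2 -5.7] [-0.8 -1.3  0.5] pos [541.3 -32.8 119.3] t 19.4 F [-3.6  3.8  6.5]
[ 0.9475925   0.40304688 -0.80884394] 7.8892729983730225 -1.107057844311971
```

```bash
python3 -m handwheel '[[[0,0,-2,0,-0.3,0,0],[0,0,-4,0,-0.5,0,0],[0,0,-4,0,-0.5,0,0]]]'; python3 -c "
from h import *
p,M=G(90,1.5,(-2.3,.8+6.3));delta(p,0,M);s=get_state();print(s['moment'],s['ft_force']@ax,s['moment']@ax)"
```

```text
clock: 19.77
tool_pos: [541.0, -32.7, 119.2]
tcp_rot: [0.201, 0.774, 0.577, 0.163]
ft_force: [-3.9, 3.4, 7.6]
finger_gap: 17.0
gripper_force: 86.6
rows [ 0.1 -0.3 -1.9] [-0.6 -1.   0.6] pos [541.  -32.7 119.2] t 19.77 F [-3.9  3.4  7.6]
[ 1.62352168  0.26940151 -1.54749104] 8.867884749773461 -2.0905478721709567
```

At the end stop, since the moment and grip force are both rising. Releasing and backing out along the axis.

```bash
python3 -m handwheel '[[[0,0,0,0,0,0,0.36],[0,0,0,0,0,0,0.38],[0,0,0,0,0,0,0.38],[0,0,0,0,0,-10,0.38],[0,0,0,0,0,-30,0.38],[0,0,0,0,0,-60,0.38],[0,0,0,0,0,-90,0.38],[0,0,0,0,0,-90,0.38]]]'
python3 - <<'E'
from h import *
im=grab_frame("wrist");np.save("w8.npy",camera_params("wrist"),allow_pickle=True);cv2.imwrite("pics/w8.png",im)
t=grab_frame("top");s=grab_frame("side")
o=np.zeros((590,800,3),np.uint8);o[:300,:480]=cv2.resize(im,(480,300))
o[300:590,:419]=cv2.resize(t[100:280,140:400],(419,290),interpolation=cv2.INTER_CUBIC)
o[300:570,420:800]=cv2.resize(s[115:250,240:430],(380,270),interpolation=cv2.INTER_CUBIC);cv2.imwrite("pics/c3.png",o)
E
```

```text
clock: 20.78
tool_pos: [496.8, -21.4, 198.5]
tcp_rot: [0.202, 0.773, 0.578, 0.164]
ft_force: [-0.9, 0.4, -0.6]
finger_gap: 32.6
gripper_force: 0.0
```

View pics/c3.png

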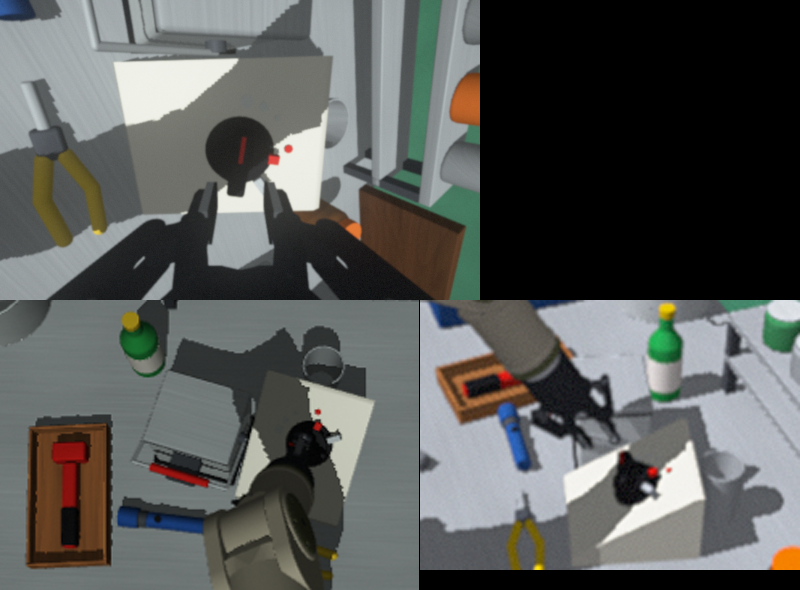

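The view shows the hammer in the tray, the bail down at the front and the knob turned and sprung out. Its mark runs from about (244,138) to (240,163). I'll measure the turn precisely.

Run:
```python
from h import *
for f,bx in(("w6",(300,150,330,225)),("w8",(310,170,336,225))):
    W=cam("wrist",np.load(f+".npy",allow_pickle=True).item());im=cv2.imread(f"pics/{f}.png");h=cv2.cvtColor(im,cv2.COLOR_BGR2HSV)
    m=(((h[...,0]<8)|(h[...,0]>172))&(h[...,1]>120)&(h[...,2]>50)).astype(np.uint8)
    k=np.zeros_like(m);x0,y0,x1,y1=bx;k[y0:y1,x0:x1]=m[y0:y1,x0:x1]
    r=cv2.minAreaRect(cv2.findNonZero(k));o=sorted(cv2.boxPoints(r).tolist(),key=lambda p:p[1]);t,u=np.mean(o[:2],0),np.mean(o[2:],0)
    A,B=pl(W,t,14),pl(W,u,14);print('mark',A,B,np.degrees(np.arctan2(*(A-B)[::-1])))
    k=m.copy();k[:,:345]=0;k[:,395 if f=='w8' else 380:]=0;k[:180]=0;k[230:]=0
    n,l,s,c=cv2.connectedComponentsWithStats(k)
    for i in range(1,n):
        if s[i,4]>30: print('lug',c[i],pl(W,c[i],-20))
    print(get_state()['q'].round(2))
    p,M=G(75,0);print((get_state()['tool_pos']-K)@ax)
```

```text
mark [29.6  5.4] [3.1 2.2] 6.8853978501723185
lug [365.55440415 193.20725389] [  3.5 -35.6]
[-0.41 -0.19  0.23  2.23  0.42  0.65 -0.74]
91.29507039362606
mark [ 2.9 32.1] [-1.4  5.6] 80.7832797516086
lug [384.31081081 198.        ] [50.7  7.5]
lug [363.91954023 212.38505747] [34.4 -4.6]
[-0.41 -0.19  0.23  2.23  0.42  0.65 -0.74]
91.29507039362606
```

The mark and the lug both show about 73° turned, so 7° short of full. I'll regrip, centred on the bar, and finish.

Run:
```python
from h import *
for a,h in((80.8,11),):
  p,M=G(a,h,(-1.9,1.3));delta(p,0,M)
```

```text
rows [-0.1 -0.1  7.6] [-5.5  1.2 80.3] pos [496.2 -22.  195.6] t 20.93 F [-0.8 -0.   0.2]
```

```bash
python3 -m handwheel '[[[0,0,7.6,-5.5,1.2,30,0.38],[0,0,7.6,-5.5,1.2,55,0.38],[0,0,7.6,-5.5,1.2,68,0.38],[0,0,7.6,-5.5,1.2,75,0.38],[0,0,7.6,-5.5,1.2,80,0.38],[0,0,7.6,-5.5,1.2,80,0.38],[0,0,7.6,-5.5,1.2,80,0],[0,0,7.6,-5.5,1.2,80,0]]]' 70; python3 -m handwheel '[[[0,0,0,0,0,0,0],[0,0,0,0,0,0,0]]]' 70; python3 -c "
from h import *
p,M=G(80.8,11,(-1.9,1.3));delta(p,0,M);s=get_state();print(s['ft_force']@ax,s['moment'],s['moment']@ax)"
```

```text
clock: 21.92
tool_pos: [534.5, -37.2, 127.9]
tcp_rot: [0.191, 0.81, 0.526, 0.175]
ft_force: [-3.2, 0.5, 0.5]
finger_gap: 16.8
gripper_force: 71.5
clock: 22.18
tool_pos: [534.6, -37.2, 127.7]
tcp_rot: [0.191, 0.81, 0.526, 0.175]
ft_force: [-3.9, 1.8, 0.6]
finger_gap: 16.8
gripper_force: 71.5
rows [-0.  -0.2 -0. ] [-0.5 -0.5  0.9] pos [534.6 -37.2 127.7] t 22.18 F [-3.9  1.8  0.6]
2.6022686820869927 [0.55266412 0.91870927 0.01023466] -0.1409608901775908
```

Push in, then turn on with the moment watched.

```bash
python3 -m handwheel '[[[0,0,0,0,0,4,0],[0,0,0,0,0,8,0],[0,0,0,0,0,9,0],[0,0,-3,0,0,9,0],[0,0,-6,0,0,9,0],[0,0,-9,0,0,9,0],[0,0,-9,0,0,9,0]]]' 110; python3 -c "
from h import *
p,M=G(80.8,2,(-1.9,1.3));delta(p,0,M);s=get_state();print(s['ft_force']@ax,s['moment'],s['moment']@ax)"; python3 -m handwheel '[[[0,0,-3,0,0,0,0],[0,0,-6,0,0,0,0],[0,0,-6,0,0,0,0]]]'; python3 -c "
from h import *
p,M=G(80.8,2,(-1.9,1.3));delta(p,0,M);s=get_state();print(s['ft_force']@ax,s['moment'],s['moment']@ax)"
```

```text
clock: 23.05
tool_pos: [539.0, -38.3, 119.9]
tcp_rot: [0.203, 0.768, 0.586, 0.16]
ft_force: [-7.0, 5.2, 5.1]
finger_gap: 16.2
gripper_force: 121.4
rows [-0.1 -0.2  8.7] [-0.5 -0.6  1. ] pos [539.  -38.3 119.9] t 23.05 F [-7.   5.2  5.1]
8.484773116492134 [ 2.2759448   0.96803988 -1.99036066] -2.7002298199350383
clock: 23.42
tool_pos: [538.9, -38.4, 120.0]
tcp_rot: [0.211, 0.737, 0.624, 0.15]
ft_force: [-7.6, 6.2, 5.0]
finger_gap: 16.1
gripper_force: 145.4
rows [-0.1 -0.2 14.5] [-0.3 -0.6  1. ] pos [538.9 -38.4 120. ] t 23.43 F [-7.6  6.2  5. ]
8.827970186786892 [ 3.34167897  0.88437919 -3.08040398] -4.170081082032164
```

The torque rises steadily while the bar stays put, so the knob is at its hard end. Easing off the twist, releasing and backing out.

```bash
python3 -m handwheel '[[[0,0,6,0,0,0,0],[0,0,9,0,0,0,0],[0,0,9,0,0,0,0.38],[0,0,9,0,0,0,0.38],[0,0,9,0,0,-5,0.38],[0,0,9,0,0,-30,0.38],[0,0,9,0,0,-65,0.38],[0,0,9,0,0,-100,0.38]]]' 60; python3 -m handwheel '[[[0,0,0,0,0,0,0.38],[0,0,0,0,0,0,0.38]]]'
python3 - <<'E'
from h import *
W=cam("wrist");im=grab_frame("wrist");cv2.imwrite("pics/w9.png",im);h=cv2.cvtColor(im,cv2.COLOR_BGR2HSV)
m=(((h[...,0]<8)|(h[...,0]>172))&(h[...,1]>120)&(h[...,2]>50)).astype(np.uint8);m[:,:295]=0;m[:,400:]=0;m[:150]=0;m[235:]=0
n,l,s,c=cv2.connectedComponentsWithStats(m)
for i in range(1,n):
    if s[i,4]>30:
        k=(l==i).astype(np.uint8);r=cv2.minAreaRect(cv2.findNonZero(k));o=sorted(cv2.boxPoints(r).tolist(),key=lambda p:p[1]);t,u=np.mean(o[:2],0),np.mean(o[2:],0)
        A,B=pl(W,t,14),pl(W,u,14);print(s[i],c[i].round(),A,B,np.degrees(np.arctan2(*(A-B)[::-1])),'lug?',pl(W,c[i],-20))
# bail: predicted clamped sleeve pixel vs seen, top camera
t=grab_frame("top");T=cam("top");h=cv2.cvtColor(t,cv2.COLOR_BGR2HSV);m=(((h[...,0]<8)|(h[...,0]>172))&(h[...,1]>120)&(h[...,2]>50)).astype(np.uint8)
n,l,s,c=cv2.connectedComponentsWithStats(m);print([(s[i].tolist(),c[i].round(1)) for i in range(1,n) if s[i,4]>30])
P=np.array([557,43,90.])+100*uy
for b in(1.0,1.2): print(b,proj(T,P+105*(-np.sin(b)*ux+np.cos(b)*ez)))
print(get_state()['ft_force'],get_state()['clock'])
E
```

```text
clock: 24.42
tool_pos: [489.8, -26.4, 207.1]
tcp_rot: [0.2, 0.782, 0.568, 0.164]
ft_force: [0.1, 0.8, -0.0]
finger_gap: 32.5
gripper_force: 0.0
clock: 24.68
tool_pos: [490.6, -26.3, 206.0]
tcp_rot: [0.199, 0.782, 0.568, 0.165]
ft_force: [-0.5, -0.5, -0.4]
finger_gap: 32.4
gripper_force: 0.0
[318 170  10  36 216] [323. 187.] [ 4. 32.] [-1.1  5.7] 79.02561730324634 lug? [1.2 8.9]
[379 182  10   9  73] [384. 186.] [45.2 20.7] [45.3 14.6] 90.93919094573552 lug? [52.1  6.8]
[356 193  16  14 168] [364. 200.] [32.2 12.2] [29.9  2.2] 77.04723548662446 lug? [35.4 -4.8]
[([172, 188, 23, 41, 551], array([182.5, 204.4])), ([233, 201, 37, 15, 195], array([250.6, 208.3])), ([397, 280, 61, 55, 1190], array([429.5, 306. ]))]
1.0 [[251.88105322 202.88001261]]
1.2 [[251.59327619 207.96698497]]
[ 0.20946802  0.68727312 -0.18608045] 24.775
```

```bash
python3 -c "
from cell import *
print(hand_in())"
```

```text
the job is handed in; nothing more can be done
None
```

The hammer is flat in the tray, the bail is down at its front stop, and the knob is sprung back out and turned to its hard end; it measured about 73° of turn against a nominal 80°, and I handed the job in at about 25 s of robot time.

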